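Find the empty brush canister by its weight, close it and put it in stock

ROBOT

A 6-joint arm with a two-finger parallel gripper is mounted at the origin on the work surface. World frame = base frame: x ahead of the robot, y to its left, z up, the work surface at z = 0. Lengths are in m, angles in rad, forces in N, time in s.
With the tool pointing down it reaches from about 0.3 to 0.75 m from the base axis. Payload 8.5 kg.
Tool frame: the origin (TCP) lies at the very end of the fingers, on their centre line; the grasp point (between the pads) lies 19 mm behind it; y points along the fingers, z is the direction in which the jaws open and shut, and the axes are right-handed (so a half turn about y gives the same grasp; the last joint's range is limited). The gripper opens to 88 mm and grips with 3 to 60 N. Pads are 18 mm wide; open, the fingers measure 123 mm over their backs; the gripper's body (75 mm by 187 mm) begins 45 mm behind the grasp point.
Start: joints at [-1.351, 0.381, 1.297, -0, 1.464, -0.215], TCP at [0.232, -0.499, 0.239] pointing down, gripper open.
Joint ranges: [-3.11, 3.11], [-0.89, 2.33], [0.22, 2.48], [-1.42, 4.56], [0.17, 2.85], [-2.88, 2.88]. Speed limits (rad/s): [2.39, 2.39, 3.14, 3.14, 3.14, 3.14].

INTERFACE

Orientations are given as a rotation vector (axis times angle).
In Python, from rig import r gives the robot as it stands.
- The arm moves only by the tool send_rows, never from a script. Its argument "steps" is a list of rows, each a list of 2 entries, a list of its own where there are three numbers: the shift along the tool's x, y, z in mm, then the turn about the tool's y in degrees. A call has 1 to 12 rows; each row shifts and turns the commanded pose from where the row before left it, along the tool's axes as they then stand; what a row does not reach is not made up. A row lasts 1/12 s, in which the tool goes at most 41.7 mm and 7.16 degrees, less where a joint would pass 70% of its speed; a pose out of reach is approached as far as the arm can. A call is refused whole if a number of a shift passes 41.7 or a number of a turn 7.16, either way. A call with a gripper value outside its range is refused whole. "gripper" is the closure, from -1 (fully open) to 1 (shut), set as the call begins (left out, the last holds). The fingers move at their own pace and stop on an object; "newtons" is the grip in N (left out, the last holds). Time passes only in rows, so rows that do not move let the fingers close. It gives the time, the measured TCP pose, the force and the opening at its end, in the units of the state.
- r.observe(): the state, without advancing time (a new reading comes with each control period).
- r.read_camera(name): name is "scene" or "top" or "wrist"; returns a dict with "image" (420x560x3 uint8, blue, green, red), "range_z" (420x560 float32, m along the optical axis (not along the pixel's ray), 0 where there is no reading), "mtx" (3x3 intrinsics, pixels), "world_to_cam" (4x4, takes a point from world to camera coordinates); the wrist camera has in their place "hand_eye" (4x4, takes a point from camera to tool coordinates, whose origin is the TCP and whose axes are the tool frame's). Camera axes: x right, y down, z forward; pixel columns grow to the right and rows downward; lengths in m; the calibration is good to about 2 mm. A picture is of the moment at which its call begins: read the wrist's pose just before it.
- r.close_job(): hands the job in, once; it reports no verdict.
Trained networks look in the newest picture that a camera, given by its name, has taken for a name from the list of things; names that differ only in an ending like _2 or _b are one class to them, and where a whole thing is asked for, a point or a joint stands for the part that bears it (a point fixed in the world has none). Each returns a list of dicts, best first, with "confidence" (0 to 1); they miss things now and then, are a little off and sometimes report something else, mostly with a low value. They report only what shows in the picture. A call takes as long as a camera call. They do not tell look-alikes from the thing itself.
- r.spot_in(camera, query): "position" ([row, column] in pixels, amid what is visible of it).
The state is a dict: "time": time; "joint_pos": joint angles; "dq": joint speeds; "joint_efforts": joint torques, N m; "tcp_pos": TCP position; "eef_rot": TCP orientation; "force": force on the tool from outside, world axes, zero at the start; "moment": the same for the moment, N m; "finger_gap": finger opening in m.
Only numpy, scipy, OpenCV 4.12 (cv2) and the standard library are available. Lean on these libraries where they do the work, as an engineer would, in place of code of your own. Each camera call takes 0.05 s, during which the arm holds its last target. There are 200 camera calls.

TASK

Of the three drawn-out telescoping brush canisters on the table two still hold their brushes and one is empty, and only their weight tells which. Push the empty one fully closed, first the inner tube down to its stop and then the middle tube down to its stop, and set it down upright in the free bay of the stock tray. Leave the two full ones standing drawn out where they stood, drop nothing and do not disturb the other things.

Things in the scene. Friction and masses are not known exactly. Their poses are not given: they have to be found in the camera images.
- can_a_cap (a point): canister A: centre (half-way up) of its black ribbed cap, 55 mm across and 38 mm high, top face 19 mm above this point; z up along the canister. This is the place to grasp it from above. Standing on the table, this point is 121 mm above the foot when fully closed and higher by both draws added when drawn out
- can_a_inner (a joint): canister A: draw of the inner (top) tube out of the middle one, m: 0 = cap seated on the middle tube's collar (closed), up to 0.064; at the start 0.045 to 0.060
- can_a_mid (a joint): canister A: draw of the middle tube out of the outer one, m: 0 = collar seated on the outer tube's rim (closed), up to 0.064; at the start 0.045 to 0.060
- can_b_cap (a point): canister B: centre (half-way up) of its black ribbed cap, 55 mm across and 38 mm high, top face 19 mm above this point; z up along the canister. This is the place to grasp it from above. Standing on the table, this point is 121 mm above the foot when fully closed and higher by both draws added when drawn out
- can_b_inner (a joint): canister B: draw of the inner (top) tube out of the middle one, m: 0 = cap seated on the middle tube's collar (closed), up to 0.064; at the start 0.045 to 0.060
- can_b_mid (a joint): canister B: draw of the middle tube out of the outer one, m: 0 = collar seated on the outer tube's rim (closed), up to 0.064; at the start 0.045 to 0.060
- can_c_cap (a point): canister C: centre (half-way up) of its black ribbed cap, 55 mm across and 38 mm high, top face 19 mm above this point; z up along the canister. This is the place to grasp it from above. Standing on the table, this point is 121 mm above the foot when fully closed and higher by both draws added when drawn out
- can_c_inner (a joint): canister C: draw of the inner (top) tube out of the middle one, m: 0 = cap seated on the middle tube's collar (closed), up to 0.064; at the start 0.045 to 0.060
- can_c_mid (a joint): canister C: draw of the middle tube out of the outer one, m: 0 = collar seated on the outer tube's rim (closed), up to 0.064; at the start 0.045 to 0.060
- can_a: canister A. All three are alike: upright telescoping brush canister of three plain aluminium tubes (outer 58 mm across and 92 mm high, middle 50, inner 43 mm), a black collar 53 mm across on the middle tube and a black cap on the inner one; closed 140 mm high, drawn out 230 to 260 mm; origin at the centre of its underside, z up
- can_b: canister B, like A. In each, friction holds the tubes: the inner slides at about 6 N, the middle one at about 12 N, so a steady push down on the cap closes the inner tube to its stop first and only then the middle one; origin at the centre of its underside, z up
- can_c: canister C, like A. Empty, a canister weighs about 0.19 kg; full 0.39 to 0.45 kg. It can be lifted by the cap without drawing out. The brushes stand inside, out of sight, and keep a full one from closing; origin at the centre of its underside, z up
- tray_free (a point): centre of the floor of the free bay of the stock tray (bay 110 x 97 mm inside), 5 mm above the table
- tray: grey open plastic stock tray, fixed to the table, 120 mm along its x, 210 mm along its y, rim 30 mm high, a low divider across the middle making two bays: the free one at its +y half, the other holds a closed canister; origin at the centre of its underside
- stapler: black desk stapler, 135 x 36 x 55 mm, lying between two canisters' places; origin under its middle
- eraser: wooden-backed whiteboard eraser, 124 x 48 x 30 mm; origin under its middle
- phone: black phone lying flat, 148 x 72 x 8 mm; origin under its middle
- tape: black tape dispenser with a roll, 150 x 58 x 86 mm; origin under its middle
- pencil_mug: white mug 76 mm across and 90 mm high, with pencils standing up to 160 mm high; origin under its middle
- glue: white glue bottle, 52 mm across, 125 mm high; origin under its middle
- book: blank white hardback book lying flat, 190 x 190 x 14 mm; origin under its middle
- closed_can: closed canister of the same make, 59 mm across and 140 mm high, standing in the other bay of the tray: it shows how a closed one looks; origin under its middle
Mind the look-alikes: they are no part of the job. Leave any red look-alike of the can_b alone. Leave any red look-alike of the can_a alone.

How it is judged:
On the way, in this order (a step that is already met when the one before it is completed fails the run):
1. the inner tube of one canister is down on its stop (within 4 mm) while its middle tube is still drawn out by more than 25 mm (((value of joint can_a_inner below 0.004 m and value of joint can_a_mid above 0.025 m) or (value of joint can_b_inner below 0.004 m and value of joint can_b_mid above 0.025 m) or (value of joint can_c_inner below 0.004 m and value of joint can_c_mid above 0.025 m))), for 0.05 s.
2. the inner and the middle tube of that canister are both down on their stops (within 4 mm) ((value of joint each of can_a_inner, can_a_mid below 0.004 m or value of joint each of can_b_inner, can_b_mid below 0.004 m or value of joint each of can_c_inner, can_c_mid below 0.004 m)), for 0.1 s.
At the end, for the whole second after the job is handed in: The empty canister stands upright (within 4.5 degrees), at rest, on the floor of the tray's free bay (its axis within 35 mm of the bay's centre), both tubes on their stops within 4 mm; the two full ones stand upright and at rest on the table, their caps within 50 mm of where they were at the start (((value of joint each of can_a_inner, can_a_mid below 0.004 m and horizontal distance between can_a and tray_free below 0.035 m and angle between each of can_a, can_b, can_c's own z axis and vertical below 0.08 rad and contact force between can_a and tray between 0.8 and 2.9 N and linear speed of each of can_a, can_b, can_c below 0.02 m/s and distance of each of can_b_cap, can_c_cap from where it was at the start of the episode below 0.05 m) or (value of joint each of can_b_inner, can_b_mid below 0.004 m and horizontal distance between can_b and tray_free below 0.035 m and angle between each of can_b, can_a, can_c's own z axis and vertical below 0.08 rad and contact force between can_b and tray between 0.8 and 2.9 N and linear speed of each of can_b, can_a, can_c below 0.02 m/s and distance of each of can_a_cap, can_c_cap from where it was at the start of the episode below 0.05 m) or (value of joint each of can_c_inner, can_c_mid below 0.004 m and horizontal distance between can_c and tray_free below 0.035 m and angle between each of can_c, can_a, can_b's own z axis and vertical below 0.08 rad and contact force between can_c and tray between 0.8 and 2.9 N and linear speed of each of can_c, can_a, can_b below 0.02 m/s and distance of each of can_a_cap, can_b_cap from where it was at the start of the episode below 0.05 m))); the robot touches nothing.
It fails at once if one of the other things (stapler, eraser, phone, tape, mug, glue, book, closed canister) is shifted by more than 30 mm (distance of any of stapler, eraser, phone, tape, pencil_mug, glue, book, closed_can from where it was at the start of the episode above 0.03 m).
It fails at once if a canister is knocked or tipped over (more than 30 degrees) (angle between any of can_a, can_b, can_c's own z axis and vertical above 0.52 rad).
It fails at once if a canister is dropped (moves faster than 0.6 m/s out of the gripper) ((linear speed of can_a above 0.6 m/s and contact force between the fingers and can_a below 0.2 N) or (linear speed of can_b above 0.6 m/s and contact force between the fingers and can_b below 0.2 N) or (linear speed of can_c above 0.6 m/s and contact force between the fingers and can_c below 0.2 N)).
It also fails if it takes over 64 s, if anything falls off the work surface, if the arm or the gripper's body presses on something with over 40 N, if the wrist force passes 120 N, or if a joint passes its speed limit or range.

## Working session

There is one attempt and no reset: what is moved stays moved. The work goes in short steps, Python scripts to look and compute and a tool call to move; the robot and the scene stay as the last step left them, time stands still between calls to the robot, and variables do not carry over. Pictures are saved under pics/ and viewed, about 8 in all and at most 12, crops included, and the job is handed in when it is done.

Besides the shell and the picture viewer there is one more tool, called after "Request:" as name([rows], argument=value, ...), one row to a line, values as JSON. send_rows: Moves the arm, as the interface text tells. Its arguments: {"type":"object","properties":{"steps":{"type":"array"},"gripper":{"type":"number"},"newtons":{"type":"number"}},"required":["steps"]}

```bash
ls; mkdir -p pics
cat > h.py <<'E'
import numpy as np, cv2
from rig import r
def w(cam,c,px):
    """pixel rows/cols -> world"""
    K=c["mtx"];T=np.linalg.inv(c["world_to_cam"])
    z=c["range_z"][px[0],px[1]]
    p=np.array([(px[1]-K[0,2])*z/K[0,0],(px[0]-K[1,2])*z/K[1,1],z,1])
    return (T@p)[:3]
def cloud(c,T=None):
    K=c["mtx"];T=np.linalg.inv(c["world_to_cam"]) if T is None else T
    z=c["range_z"];v,u=np.indices(z.shape)
    P=np.stack([(u-K[0,2])*z/K[0,0],(v-K[1,2])*z/K[1,1],z,np.ones_like(z)],-1)
    W=(P@T.T)[...,:3]; W[z==0]=np.nan
    return W
E
python3 - <<'E'
from h import *
s=r.observe();print(s)
for n in("scene","top"):
    c=r.read_camera(n);cv2.imwrite(f"pics/{n}0.png",c["image"]);np.savez(f"{n}0.npz",**c)
    for q in("can_a","can_a_cap","tray","closed_can"):
        for d in r.spot_in(n,q)[:6]:
            p=np.round(d["position"]).astype(int);print(n,q,p,round(d["confidence"],2),w(n,c,p).round(3))
E
```

```text
pics
{'time': 0.0, 'joint_pos': array([-1.35130515e+00,  3.81194405e-01,  1.29825482e+00, -1.78914183e-05,
        1.46356647e+00, -2.15311228e-01]), 'dq': array([ 0.00020119,  0.00040732, -0.00049229, -0.00160071, -0.00085149,
        0.00030184]), 'joint_efforts': array([ 1.98615198e-03, -4.37913501e+01, -2.24558294e+01,  7.14632333e-02,
        3.52712127e-02, -8.10039796e-05]), 'tcp_pos': array([ 0.23160435, -0.49855652,  0.23814062]), 'eef_rot': array([-0.4375868 ,  1.98233557, -1.97944883]), 'force': array([ 0.72362512, -0.96360921, -0.87139422]), 'moment': array([-0.06474489, -0.00680252, -0.02573817]), 'finger_gap': 0.08813521002975545}
scene can_a [173 299] 0.91 [0.555 0.107 0.157]
scene can_a [147 333] 0.76 [0.538 0.273 0.148]
scene can_a [170 268] 0.71 [0.445 0.08  0.104]
scene can_a [142 347] 0.61 [0.513 0.373 0.089]
scene can_a [188 224] 0.58 [ 0.461 -0.103  0.168]
scene can_a_cap [128 336] 0.95 [0.539 0.275 0.227]
scene can_a_cap [128 349] 0.59 [0.505 0.384 0.14 ]
scene can_a_cap [239 336] 0.31 [0.763 0.063 0.074]
scene tray [280 192] 0.7 [ 0.57  -0.317  0.027]
scene closed_can [279 171] 0.79 [ 0.584 -0.381  0.117]
scene closed_can [167 222] 0.23 [ 0.461 -0.102  0.254]
top can_a [231 161] 0.98 [0.512 0.267 0.231]
top can_a [266 239] 0.89 [0.427 0.09  0.144]
top can_a [245 126] 0.65 [0.489 0.379 0.143]
top can_a [222 227] 0.64 [0.527 0.108 0.243]
top can_a_cap [228 151] 0.87 [0.518 0.287 0.245]
top can_a_cap [245 118] 0.59 [0.49  0.401 0.137]
top tray [215 381] 0.72 [ 0.373 -0.024  1.408]
top closed_can [213 414] 0.74 [ 0.548 -0.357  0.146]
```

Run:
```python
import cv2
a=cv2.imread("pics/scene0.png");b=cv2.imread("pics/top0.png")
cv2.imwrite("pics/s0.png",cv2.resize(a[90:320,120:400],None,fx=2.6,fy=2.6,interpolation=2)[:598,:728])
cv2.imwrite("pics/t0.png",cv2.resize(b[120:360],None,fx=1.4,fy=1.4,interpolation=2))
```

```text
(no output)
```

View pics/s0.png

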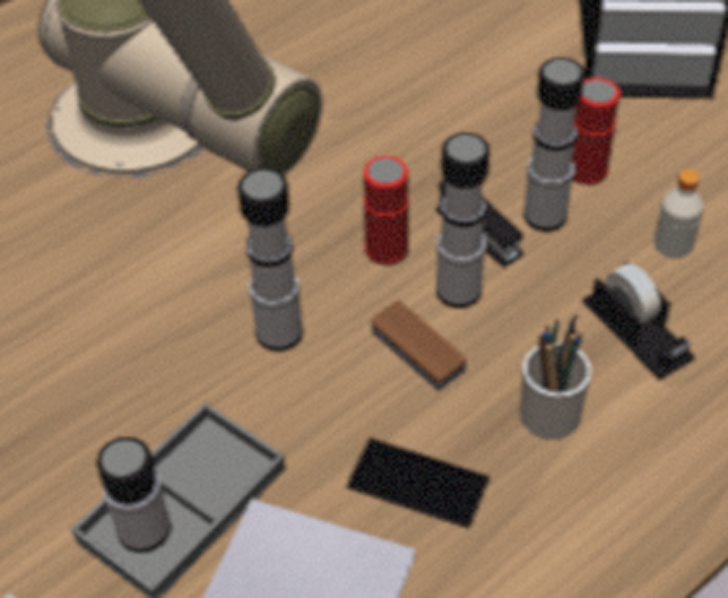

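View pics/t0.png

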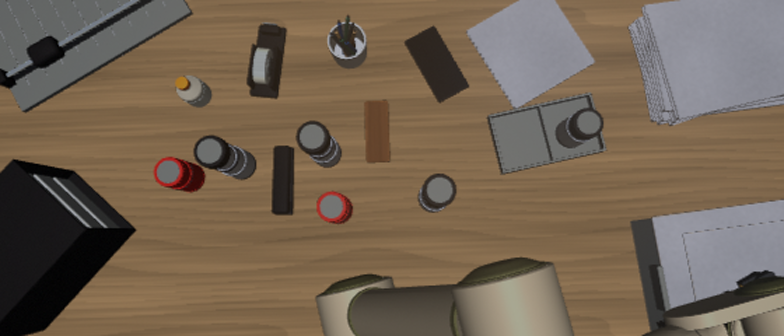

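The scene crop shows three silver drawn-out canisters with caps at scene px (122,335), (150,299) and (166,222). There are two red look-alikes at (156,268) and (126,350), and a closed silver canister in the tray at (268,168). The free bay is the robot-left half, around top px (219,373). I'll measure these next.

Run:
```python
from h import *
for n in("scene","top"):
    c=dict(np.load(n+"0.npz"));W=cloud(c);hsv=cv2.cvtColor(c["image"],cv2.COLOR_BGR2HSV)
    for nm,(x,y) in dict(L=(.53,.285),M=(.54,.11),R=(.46,-.103),red1=(.43,.09),red2=(.49,.39),closed=(.56,-.365)).items():
        d=np.hypot(W[...,0]-x,W[...,1]-y)<.055
        zz=W[...,2][d]; zt=np.nanpercentile(zz[zz>.1],98) 
        m=d&(W[...,2]>zt-.006)&(W[...,2]<zt+.01)
        P=W[m];(cx,cy),rad=cv2.minEnclosingCircle(P[:,:2].astype(np.float32))
        print(n,nm,m.sum(),"top",np.nanmedian(P[:,2]).round(4),"mean",P[:,:2].mean(0).round(4),"circ",round(cx,4),round(cy,4),"rad",round(rad,4))
        m=d&(W[...,2]>.02)&(W[...,2]<.08)
        if m.sum()>5:
            P=W[m][:,:2]; s=np.linalg.lstsq(np.c_[2*P,np.ones(len(P))],(P**2).sum(1),rcond=None)[0]; print("   base fit",s[:2].round(4),np.sqrt(s[2]+s[0]**2+s[1]**2).round(4))
    m=(abs(W[...,2]-.03)<.004)&(abs(W[...,0]-.56)<.13)&(abs(W[...,1]+.3)<.17)
    P=W[m][:,:2].astype(np.float32);print(n,"tray rim",m.sum(),cv2.minAreaRect(P))
    m=(abs(W[...,2]-.005)<.003)&(abs(W[...,0]-.56)<.12)&(abs(W[...,1]+.27)<.07)
    m2=m&(np.ptp(c["image"].astype(int),axis=2)<25)
    print("floor",m2.sum(),cv2.minAreaRect(W[m2][:,:2].astype(np.float32)))
```

```text
scene L 149 top 0.2462 mean [0.5206 0.2923] circ 0.5203 0.292 rad 0.0282
   base fit [0.5212 0.2918] 0.0265
scene M 172 top 0.2461 mean [0.5402 0.118 ] circ 0.5411 0.1183 rad 0.0293
   base fit [0.5404 0.1182] 0.0263
scene R 190 top 0.2554 mean [ 0.4437 -0.0912] circ 0.4433 -0.0914 rad 0.0287
   base fit [ 0.4435 -0.091 ] 0.0271
scene red1 117 top 0.1415 mean [0.4276 0.0974] circ 0.4253 0.0985 rad 0.0281
   base fit [0.427 0.098] 0.0263
scene red2 98 top 0.1415 mean [0.5016 0.3965] circ 0.5027 0.3957 rad 0.0309
   base fit [0.5025 0.3935] 0.0227
scene closed 235 top 0.1463 mean [ 0.5633 -0.3716] circ 0.5634 -0.371 rad 0.0279
   base fit [ 0.5495 -0.3624] 0.0421
scene tray rim 399 ((0.5627659559249878, -0.32110345363616943), (0.12335620820522308, 0.21233418583869934), 11.168510437011719)
floor 748 ((0.5807899832725525, -0.2771189510822296), (0.12471749633550644, 0.19536711275577545), 88.1444320678711)
top L 308 top 0.2466 mean [0.5194 0.2912] circ 0.5193 0.291 rad 0.0276
   base fit [0.5189 0.291 ] 0.0278
top M 335 top 0.2465 mean [0.5382 0.1185] circ 0.5377 0.1185 rad 0.0276
   base fit [0.5377 0.1174] 0.0279
top R 326 top 0.2564 mean [ 0.4413 -0.0915] circ 0.4415 -0.0916 rad 0.0273
   base fit [ 0.4364 -0.0864] 0.0212
top red1 248 top 0.1417 mean [0.4243 0.0979] circ 0.4244 0.0982 rad 0.0271
   base fit [0.4245 0.0977] 0.0286
top red2 201 top 0.1416 mean [0.496  0.3943] circ 0.4962 0.395 rad 0.0272
   base fit [0.4967 0.3961] 0.0286
top closed 234 top 0.1479 mean [ 0.5612 -0.3728] circ 0.5614 -0.3727 rad 0.0272
   base fit [ 0.5444 -0.3527] 0.029
top tray rim 412 ((0.5621328353881836, -0.3220556378364563), (0.1203666478395462, 0.21086572110652924), 10.759281158447266)
floor 963 ((0.5854198932647705, -0.27496016025543213), (0.18421505391597748, 0.12953564524650574), 0.6080122590065002)
```

```bash
cat >> h.py <<'E'
from scipy.spatial.transform import Rotation as Rn
def go(x,y,z):
    s=r.observe();M=Rn.from_rotvec(s["eef_rot"]).as_matrix();d=np.array([x,y,z])-s["tcp_pos"]
    print("t",round(s["time"],2),"tcp",s["tcp_pos"].round(4),"d_world",(d*1000).round(1),"tool xyz mm",(M.T@d*1000).round(1));print(M.round(3).tolist(),"F",s["force"].round(2),"gap",round(s["finger_gap"],4),"q",s["joint_pos"].round(2))
E
python3 -c "
from h import *
go(.4424,-.0915,.29)"
```

```text
t 0.5 tcp [ 0.2317 -0.4988  0.2387] d_world [210.7 407.3  51.3] tool xyz mm [-362.7  -51.2 -280.6]
[[-0.907, -0.0, 0.421], [-0.421, 0.0, -0.907], [-0.0, -1.0, -0.0]] F [ 0.38 -1.13  0.37] gap 0.0878 q [-1.35  0.38  1.3  -0.    1.46 -0.22]
```

Request:
send_rows([
  [[-30.2,-6,-23.4],0],
  [[-30.2,-6,-23.4],0],
  [[-30.2,-6,-23.4],0],
  [[-30.2,-6,-23.4],0],
  [[-30.2,-6,-23.4],0],
  [[-30.2,-6,-23.4],0],
  [[-30.2,-6,-23.4],0],
  [[-30.2,-6,-23.4],0],
  [[-30.2,-3.2,-23.4],0],
  [[-30.2,0,-23.4],0],
  [[-30.2,0,-23.4],0],
  [[-30.2,0,-23.4],0],
], gripper=-1, newtons=30)

```text
time: 1.5
tcp_pos: [0.4425, -0.0896, 0.2903]
eef_rot: [-0.437, 1.98, -1.981]
force: [0.7, -1.5, 0.8]
finger_gap: 0.0881
```

```bash
python3 -c "
from h import *
go(.4424,-.0915,.218)"
```

```text
t 1.5 tcp [ 0.4425 -0.0896  0.2903] d_world [ -0.1  -1.9 -72.3] tool xyz mm [ 1.  72.3  1.6]
[[-0.907, 0.001, 0.421], [-0.421, -0.0, -0.907], [-0.0, -1.0, 0.001]] F [ 0.69 -1.47  0.8 ] gap 0.0881 q [-0.46  0.17  1.45  0.    1.52  0.67]
```

Request:
send_rows([
  [[0,18,0],0],
  [[0,18,0],0],
  [[0,18,0],0],
  [[0,16,0],0],
  [[0,0,0],0],
  [[0,0,0],0],
])

```text
time: 2.0
tcp_pos: [0.442, -0.0915, 0.22]
eef_rot: [-0.438, 1.982, -1.981]
force: [0.2, -0.9, 0.1]
finger_gap: 0.0882
```

Request:
send_rows([
  [[0,0,0],0],
  [[0,0,0],0],
  [[0,0,0],0],
  [[0,0,0],0],
  [[0,0,0],0],
  [[0,0,0],0],
], gripper=1)

```text
time: 2.5
tcp_pos: [0.4421, -0.0915, 0.2202]
eef_rot: [-0.437, 1.981, -1.981]
force: [-0.2, 0.6, 2.9]
finger_gap: 0.0545
```

Gripped at 54.5 mm, which matches the cap. I'll lift gently to weigh it.

Request:
send_rows([
  [[0,-2,0],0],
  [[0,-3,0],0],
  [[0,-3,0],0],
  [[0,-2,0],0],
  [[0,0,0],0],
  [[0,0,0],0],
  [[0,0,0],0],
])

```text
time: 3.08
tcp_pos: [0.442, -0.0915, 0.2298]
eef_rot: [-0.438, 1.981, -1.981]
force: [-0.6, 0.3, -5.3]
finger_gap: 0.0544
```

```bash
cat >> h.py <<'E'
def weigh(n=10):
    F=[];T=[]
    for i in range(n):
        c=r.read_camera("wrist" if i<n-1 else "scene");s=r.observe();F.append(s["force"]);T.append(s["joint_efforts"][1:3])
    F=np.array(F);print("F mean",F.mean(0).round(2),"sd",F.std(0).round(2),"tau",np.mean(T,0).round(2),"t",s["time"],s["tcp_pos"].round(4),s["finger_gap"])
    return c
E
python3 -c "
from h import *
c=weigh();W=cloud(c)
d=(np.hypot(W[...,0]-.4425,W[...,1]+.091)<.04)&(W[...,2]<.09)&(W[...,2]>.003);print(d.sum(),np.nanmin(W[...,2][d]))"
```

```text
F mean [ 0.09 -0.04 -3.95] sd [0.4  0.63 0.44] tau [-35.49 -22.76] t 3.5833 [ 0.4421 -0.0915  0.2299] 0.054111368065950724
327 0.0031370247473681
```

R reads about 4.0 N, so it's a full one. I'll set it back down, release it and move to M.

Request:
send_rows([
  [[0,3,0],0],
  [[0,3,0],0],
  [[0,2,0],0],
  [[0,1.5,0],0],
  [[0,0.5,0],0],
  [[0,0,0],0],
  [[0,0,0],0],
])

```text
time: 4.17
tcp_pos: [0.4421, -0.0914, 0.2201]
eef_rot: [-0.437, 1.981, -1.981]
force: [-1.1, 0.6, -0.5]
finger_gap: 0.0546
```

Request:
send_rows([
  [[0,0,0],0],
  [[0,0,0],0],
  [[0,0,0],0],
  [[0,0,0],0],
  [[0,-5,0],0],
  [[0,-12,0],0],
  [[0,-20,0],0],
  [[0,-20,0],0],
  [[0,-15,0],0],
  [[0,0,0],0],
], gripper=-1)

```text
time: 5.0
tcp_pos: [0.4429, -0.0919, 0.2949]
eef_rot: [-0.433, 1.975, -1.983]
force: [0.2, -0.2, -0.3]
finger_gap: 0.0882
```

```bash
python3 -c "
from h import *
go(.539,.1184,.29)"
```

```text
t 5.0 tcp [ 0.4429 -0.0919  0.2949] d_world [ 96.1 210.3  -4.9] tool xyz mm [-175.7    4.9 -150.3]
[[-0.907, 0.005, 0.421], [-0.421, -0.003, -0.907], [-0.004, -1.0, 0.005]] F [ 0.17 -0.24 -0.28] gap 0.0882 q [-0.47  0.17  1.44 -0.    1.53  0.67]
```

Request:
send_rows([
  [[-25.1,0,-21.5],0],
  [[-25.1,0,-21.5],0],
  [[-25.1,0,-21.5],0],
  [[-25.1,0,-21.5],0],
  [[-25.1,0,-21.5],0],
  [[-25.1,0,-21.5],0],
  [[-25.1,0,-21.5],0],
  [[0,0,0],0],
  [[0,0,0],0],
])

```text
time: 5.75
tcp_pos: [0.538, 0.1201, 0.2906]
eef_rot: [-0.442, 1.98, -1.98]
force: [-0.1, -1.0, 0.0]
finger_gap: 0.0885
```

```bash
python3 -c "
from h import *
go(.539,.1184,.21)"
```

```text
t 5.75 tcp [0.538  0.1201 0.2906] d_world [  1.   -1.7 -80.6] tool xyz mm [-0.3 80.6  2. ]
[[-0.906, -0.002, 0.423], [-0.423, -0.0, -0.906], [0.002, -1.0, -0.001]] F [-0.13 -1.04  0.01] gap 0.0885 q [ 0.01  0.35  1.19 -0.    1.6   1.14]
```

Request:
send_rows([
  [[0,20,1],0],
  [[0,20,0],0],
  [[0,20,0],0],
  [[0,15,0],0],
  [[0,5,0],0],
  [[0,0,0],0],
])

```text
time: 6.25
tcp_pos: [0.5378, 0.1172, 0.2109]
eef_rot: [-0.439, 1.983, -1.982]
force: [-1.1, 0.9, 0.3]
finger_gap: 0.0882
```

Request:
send_rows([
  [[0,0,0],0],
  [[0,0,0],0],
  [[0,0,0],0],
  [[0,0,0],0],
  [[0,0,0],0],
  [[0,0,0],0],
], gripper=1)

```text
time: 6.75
tcp_pos: [0.5385, 0.1182, 0.2123]
eef_rot: [-0.437, 1.981, -1.981]
force: [-0.3, 1.3, 3.0]
finger_gap: 0.0545
```

Request:
send_rows([
  [[0,-2,0],0],
  [[0,-3,0],0],
  [[0,-3,0],0],
  [[0,-2,0],0],
  [[0,0,0],0],
  [[0,0,0],0],
  [[0,0,0],0],
])

```text
time: 7.33
tcp_pos: [0.5384, 0.1181, 0.2218]
eef_rot: [-0.438, 1.981, -1.981]
force: [1.0, 0.6, -1.5]
finger_gap: 0.0543
```

```bash
python3 -c "
from h import *
weigh()"
```

```text
F mean [ 0.3   0.13 -1.89] sd [0.34 0.45 0.59] tau [-45.28 -22.79] t 7.8333 [0.5384 0.1181 0.222 ] 0.05445449080782589
```

M reads 1.9 N, so it's the empty one. I'll lower it to the table and push down steadily.

Request:
send_rows([
  [[0,4,0],0],
  [[0,4,0],0],
  [[0,2,0],0],
  [[0,6,0],0],
  [[0,6,0],0],
  [[0,6,0],0],
  [[0,6,0],0],
  [[0,6,0],0],
  [[0,6,0],0],
  [[0,6,0],0],
  [[0,6,0],0],
  [[0,6,0],0],
], newtons=45)

```text
time: 8.83
tcp_pos: [0.5386, 0.1185, 0.1584]
eef_rot: [-0.436, 1.981, -1.98]
force: [-1.9, 2.5, 11.3]
finger_gap: 0.0543
```

Request:
send_rows([
  [[0,5,0],0],
  [[0,5,0],0],
  [[0,5,0],0],
  [[0,5,0],0],
  [[0,5,0],0],
  [[0,5,0],0],
  [[0,5,0],0],
  [[0,5,0],0],
  [[0,4,0],0],
  [[0,4,0],0],
  [[0,2,0],0],
  [[0,0,0],0],
])

```text
time: 9.83
tcp_pos: [0.5384, 0.1187, 0.1086]
eef_rot: [-0.437, 1.982, -1.979]
force: [-2.2, 2.7, 6.2]
finger_gap: 0.0539
```

Run:
```python
from h import *
go(.539,.1184,.104)
c=r.read_camera("scene");W=cloud(c)
d=(np.hypot(W[...,0]-.54,W[...,1]-.118)<.05)
cv2.imwrite("pics/p1.png",cv2.resize(c["image"][90:290,200:400],None,fx=3,fy=3,interpolation=2))
```

```text
t 9.83 tcp [0.5384 0.1187 0.1086] d_world [ 0.6 -0.3 -4.6] tool xyz mm [-0.4  4.6  0.6]
[[-0.907, 0.001, 0.421], [-0.421, 0.001, -0.907], [-0.001, -1.0, -0.001]] F [-2.2   2.67  6.17] gap 0.0539 q [0.   0.51 1.49 0.   1.14 1.14]
```

View pics/p1.png

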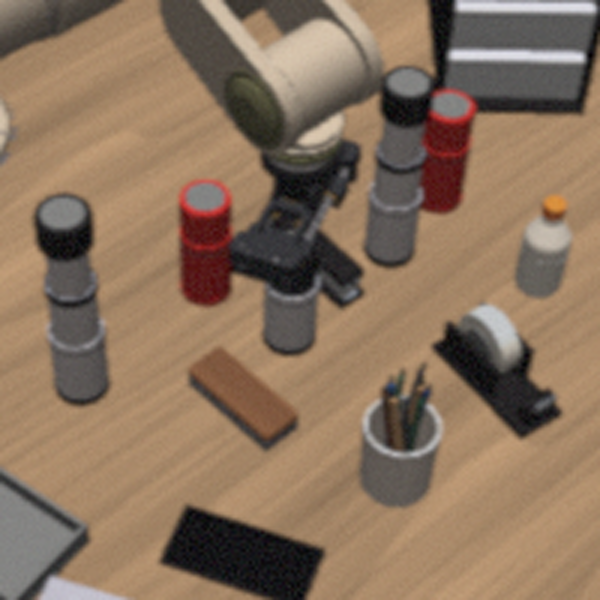

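The crop shows the gripper on the middle canister, which is nearly closed (cap at about (262,290) in the crop), with its neighbours undisturbed. About 2 mm remains, so I'll press on until the stop shows as a rise in force.

Request:
send_rows([
  [[0,2,0],0],
  [[0,1,0],0],
  [[0,0.5,0],0],
  [[0,0,0],0],
  [[0,0,0],0],
])

```text
time: 10.3
tcp_pos: [0.539, 0.119, 0.1071]
eef_rot: [-0.434, 1.98, -1.978]
force: [-5.9, 4.6, 22.4]
finger_gap: 0.0539
```

Request:
send_rows([
  [[0,1,0],0],
  [[0,0.5,0],0],
  [[0,0,0],0],
  [[0,0,0],0],
])

```text
time: 10.63
tcp_pos: [0.5394, 0.1192, 0.1071]
eef_rot: [-0.431, 1.979, -1.978]
force: [-8.4, 4.0, 34.6]
finger_gap: 0.0542
```

The stop is firm: 35 N with no travel. Next I'll lift it.

Request:
send_rows([
  [[0,-2,0],0],
  [[0,-3,0],0],
  [[0,-6,0],0],
  [[0,-12,0],0],
  [[0,-20,0],0],
  [[0,-20,0],0],
  [[0,-20,0],0],
  [[0,-13,0],0],
  [[0,-7,0],0],
  [[0,-2,0],0],
  [[0,0,0],0],
])

```text
time: 11.55
tcp_pos: [0.5384, 0.118, 0.2077]
eef_rot: [-0.438, 1.981, -1.981]
force: [-0.2, 0.3, -1.2]
finger_gap: 0.0539
```

Run:
```python
from h import *
go(.5526,-.271,.21)
```

```text
t 11.55 tcp [0.5384 0.118  0.2077] d_world [  14.2 -389.     2.3] tool xyz mm [151.   -2.3 358.8]
[[-0.907, -0.0, 0.421], [-0.421, -0.0, -0.907], [0.0, -1.0, -0.0]] F [-0.17  0.31 -1.16] gap 0.0539 q [ 0.    0.41  1.35 -0.    1.39  1.14]
```

Request:
send_rows([
  [[7.5,-3,18],0],
  [[12.1,-5,28.7],0],
  [[15.1,-2,35.9],0],
  [[15.1,0,35.9],0],
  [[15.1,0,35.9],0],
  [[15.1,0,35.9],0],
  [[15.1,0,35.9],0],
  [[15.1,0,35.9],0],
  [[15.1,0,35.9],0],
  [[12.1,0,28.7],0],
  [[7.5,0,18],0],
  [[6,0,14.4],0],
])

```text
time: 12.55
tcp_pos: [0.5523, -0.2732, 0.2162]
eef_rot: [-0.438, 1.985, -1.981]
force: [0.3, -0.2, -2.3]
finger_gap: 0.0543
```

Request:
send_rows([
  [[0,0,0],-5],
  [[0,0,0],-7],
  [[0,0,0],-7],
  [[0,0,0],-7],
  [[0,0,0],-7],
  [[0,0,0],-7],
  [[0,0,0],-7],
  [[0,0,0],-7],
  [[0,0,0],-7],
  [[0,0,0],-7],
  [[0,0,0],-6],
  [[0,0,0],-2],
])

```text
time: 13.55
tcp_pos: [0.5528, -0.2705, 0.2169]
eef_rot: [-1.296, 1.065, -1.061]
force: [0.5, -0.3, -2.6]
finger_gap: 0.0535
```

Run:
```python
from h import *
go(.5526,-.271,.113)
c=r.read_camera("top");cv2.imwrite("pics/p2.png",cv2.resize(c["image"][160:280,300:480],None,fx=4,fy=4,interpolation=2))
```

```text
t 13.55 tcp [ 0.5528 -0.2705  0.2169] d_world [  -0.2   -0.5 -103.9] tool xyz mm [  0.6 103.9  -0.2]
[[0.195, -0.001, 0.981], [-0.981, 0.001, 0.195], [-0.001, -1.0, -0.001]] F [ 0.46 -0.27 -2.57] gap 0.0535 q [-0.65  0.51  1.14  0.    1.49 -0.84]
```

View pics/p2.png

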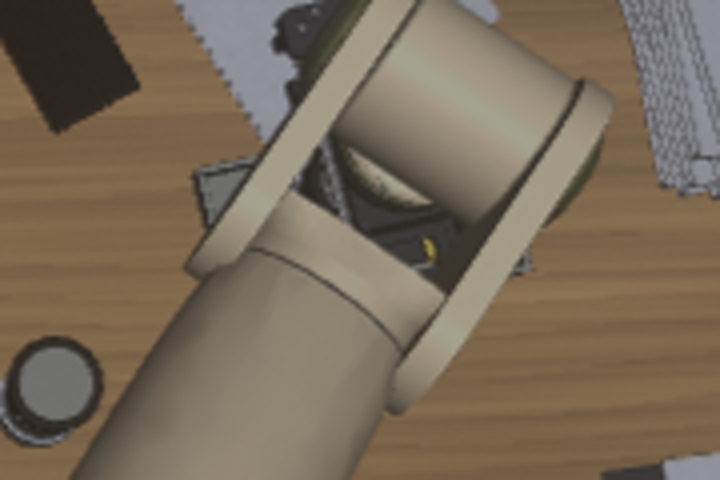

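The arm hides the tray in this view, but the measured pose is over the bay centre and the jaw lies along the tray's x. I'll lower it.

Request:
send_rows([
  [[0,5,0],0],
  [[0,12,0],0],
  [[0,18,0],0],
  [[0,18,0],0],
  [[0,18,0],0],
  [[0,12,0],0],
  [[0,8,0],0],
  [[0,5,0],0],
  [[0,3,0],0],
  [[0,2,0],0],
  [[0,0,0],0],
  [[0,0,0],0],
])

```text
time: 14.6
tcp_pos: [0.553, -0.2713, 0.1175]
eef_rot: [-1.293, 1.067, -1.069]
force: [0.7, 0.6, -1.8]
finger_gap: 0.0541
```

Request:
send_rows([
  [[0,1.5,0],0],
  [[0,1.5,0],0],
  [[0,0,0],0],
  [[0,0,0],0],
])

```text
time: 14.93
tcp_pos: [0.5528, -0.2711, 0.114]
eef_rot: [-1.293, 1.068, -1.068]
force: [-0.2, 0.1, -1.1]
finger_gap: 0.0541
```

Request:
send_rows([
  [[0,1,0],0],
  [[0,1,0],0],
  [[0,0.5,0],0],
  [[0,0,0],0],
  [[0,0,0],0],
])

```text
time: 15.35
tcp_pos: [0.5529, -0.2714, 0.1122]
eef_rot: [-1.293, 1.067, -1.069]
force: [-1.7, -0.1, 5.6]
finger_gap: 0.0545
```

Contact, at the expected height of 0.112. I'll release and then rise.

Request:
send_rows([
  [[0,0,0],0],
  [[0,0,0],0],
  [[0,0,0],0],
  [[0,0,0],0],
  [[0,0,0],0],
  [[0,-4,0],0],
  [[0,-10,0],0],
  [[0,-20,0],0],
  [[0,-30,0],0],
  [[0,-35,0],0],
  [[0,-35,0],0],
  [[0,-25,0],0],
], gripper=-1)

```text
time: 16.35
tcp_pos: [0.553, -0.2712, 0.2749]
eef_rot: [-1.293, 1.064, -1.071]
force: [0.5, -0.4, -0.4]
finger_gap: 0.088
```

Request:
send_rows([
  [[20,-20,-15],0],
  [[30,-10,-20],0],
  [[30,0,-20],0],
  [[30,0,-20],0],
  [[20,0,-20],0],
  [[10,0,-10],0],
  [[0,0,0],0],
  [[0,0,0],0],
])

```text
time: 17.02
tcp_pos: [0.4764, -0.428, 0.3009]
eef_rot: [-1.293, 1.068, -1.068]
force: [-0.5, 1.2, -0.1]
finger_gap: 0.0881
```

Run:
```python
from h import *
print(r.observe()["tcp_pos"].round(3))
for n in("scene","top"):
    c=r.read_camera(n);W=cloud(c);cv2.imwrite(f"pics/{n}9.png",c["image"])
    for nm,(x,y) in dict(L=(.53,.285),R=(.46,-.103),inbay=(.553,-.271),closed=(.56,-.372)).items():
        d=np.hypot(W[...,0]-x,W[...,1]-y)<.055
        zz=W[...,2][d]; zz=zz[(zz>.1)&(zz<.28)]
        if len(zz)<20: print(n,nm,"hidden");continue
        zt=np.nanpercentile(zz,98);m=d&(abs(W[...,2]-zt)<.008);P=W[m]
        A=np.linalg.lstsq(np.c_[P[:,:2],np.ones(len(P))],P[:,2],rcond=None)[0][:2]
        print(n,nm,m.sum(),"top",np.median(P[:,2]).round(4),"xy",P[:,:2].mean(0).round(4),"slope",A.round(3))
a=cv2.imread("pics/scene9.png");cv2.imwrite("pics/s9.png",cv2.resize(a[90:320,120:400],None,fx=2.6,fy=2.6,interpolation=2))
```

```text
[ 0.476 -0.428  0.301]
scene L 173 top 0.2456 xy [0.5211 0.2909] slope [-0.002 -0.002]
scene R 227 top 0.2546 xy [ 0.4439 -0.0917] slope [-0.017 -0.01 ]
scene inbay 256 top 0.1457 xy [ 0.5557 -0.2729] slope [ 0.008 -0.022]
scene closed 276 top 0.1455 xy [ 0.5637 -0.372 ] slope [-0.     0.009]
top L 384 top 0.2462 xy [0.5185 0.2913] slope [-0.002  0.01 ]
top R 190 top 0.2556 xy [ 0.4529 -0.0903] slope [ 0.006 -0.013]
top inbay 314 top 0.1467 xy [ 0.5536 -0.2729] slope [-0.025  0.01 ]
top closed 292 top 0.1468 xy [ 0.5616 -0.3724] slope [-0.003 -0.011]
```

View pics/s9.png

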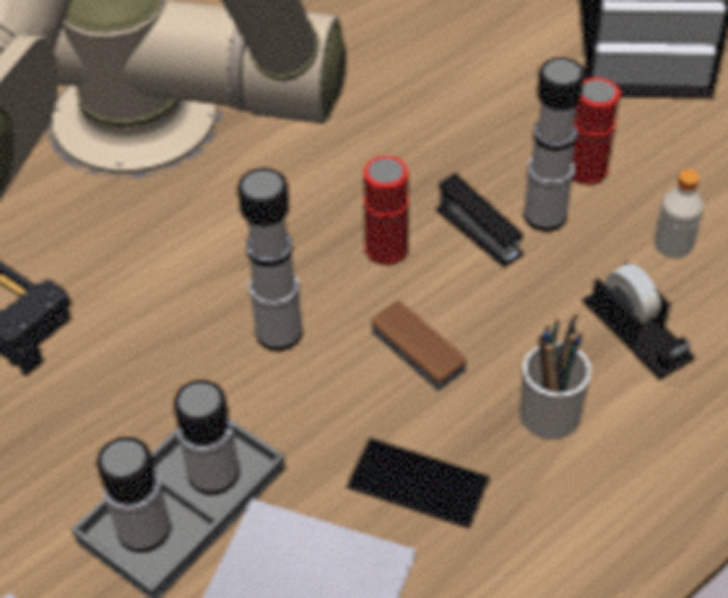

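The emptied canister stands in the bay (scene px about (245,198)), exactly as high as the closed reference. The others are unmoved and the arm is clear, so I'll hand in.

```bash
python3 -c "
from rig import r
print(r.close_job())"
```

```text
the job is handed in; nothing more can be done
None
```

The empty canister is closed and standing in the tray's free bay. I handed the job in at about 17 s of the 64 s allowed; no verdict was reported.

- **Which one was empty:** I weighed the right-hand canister (about 4.0 N, full) and put it back. The middle one read about 1.9 N, so it was the empty one. I did not weigh or touch the left-hand canister.
- **Closing:** One steady push from above took the cap down about 105 mm. I relied on the given 6 N and 12 N friction for the order of the tubes and did not watch each tube separately. At the end the stop held firm at about 35 N with no further travel.
- **Last checks:**
  - The canister's top is level with the closed reference canister within 0.2 mm.
  - It stands within about 4 mm of the bay centre I worked out from the tray rim, and looks upright within about 1.5°.
  - The other two stand drawn out within a couple of millimetres of where they were.
  - The other things look unmoved in the scene picture.
  - The gripper is clear of everything.
- **One disagreement:** The top camera put the right-hand canister about 10 mm away in x. The scene camera showed it unmoved; the top view saw fewer of its points, probably because the arm partly hid it. This is well inside the 50 mm allowed.

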